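Bring the marked sample to the arrow and hold the carousel

ROBOT

A 6-joint arm with a two-finger parallel gripper is mounted at the origin on the work surface. World frame = base frame: x ahead of the robot, y to its left, z up, the work surface at z = 0. Lengths are in m, angles in rad, forces in N, time in s.
With the tool pointing down it reaches from about 0.35 to 0.775 m from the base axis. Payload 7.3 kg.
Tool frame: the origin (TCP) lies at the very end of the fingers, on their centre line; the grasp point (between the pads) lies 19 mm behind it (robot.hold_point_z is the distance from the TCP to the grasp point, in m); z points along the fingers, y is the direction in which the jaws open and shut (so a half turn about z gives the same grasp; the last joint's range is limited). The gripper opens to 92 mm and grips with 3 to 60 N. Pads are 19 mm wide; open, the fingers measure 130 mm over their backs; the gripper's body (75 mm by 190 mm) begins 47 mm behind the grasp point.
Start: joints at [1.006, 0.342, 1.524, -0, 1.275, -0.146], TCP at [0.213, 0.48, 0.227] pointing down, gripper open.
Joint ranges: [-2.53, 2.53], [-0.77, 2.02], [0.04, 2.7], [-1, 4.14], [0.28, 2.66], [-3.11, 3.11]. Speed limits (rad/s): [2.57, 2.57, 3.14, 3.14, 3.14, 3.14].

INTERFACE

Orientations are given as [roll, pitch, yaw] about the fixed x, y, z axes, in that order (R = Rz(yaw) Ry(pitch) Rx(roll)).
In Python, from cell import monitor, viewer, robot gives the robot as it stands.
- The arm moves only by the tool move_arm, never from a script. Its argument "deltas" is a list of rows, each an object of numbers: "x", "y", "z": the shift along the tool's x, y, z in m; "wx", "wy", "wz": the turn, a rotation vector about the tool's x, y, z in degrees; "hand": the opening, from 0 (shut) to 1 (fully open). In form: [{"x": .., "y": .., "z": .., "wx": .., "wy": .., "wz": .., "hand": ..}, ...]. A call has 1 to 8 rows; each row is the pose to reach, as a shift and turn from the pose commanded when the call began, along the tool's axes at that moment; what a row does not reach only later rows make up. A row lasts 1/8 s, in which the tool goes at most 62.5 mm and 10.7 degrees, less where a joint would pass 70% of its speed; a pose out of reach is approached as far as the arm can. A call with a gripper value outside its range is refused whole. The fingers move at their own pace and stop on an object; "grip_force" is the grip in N (left out, the last holds). Time passes only in rows, so rows that repeat a pose let the fingers close. It gives the time, the measured TCP pose, the force and the opening at its end, in the units of the state.
- monitor.observe(): the state, without advancing time (a new reading comes with each control period).
- viewer.read_camera(name): name is "scene" or "top" or "wrist"; returns the picture (480x640x3 uint8, red, green, blue); there is no depth.
- viewer.camera_params(name): a dict with "camera_matrix" (3x3 intrinsics, pixels), "R" (3x3) and "t" (3): a world point X has camera coordinates R X + t. Camera axes: x right, y down, z forward; pixel columns grow to the right and rows downward; lengths in m; the calibration is good to about 2 mm. The wrist camera is an equidistant fisheye: a pixel r from the principal point sees the ray r / f radians off the axis. A picture is of the moment at which its call begins: read the wrist's pose just before it. camera_params takes no time and is no camera call; for the wrist camera it gives the pose at the moment of the call.
- robot.hand_in(): hands the job in, once; it reports no verdict.
The state is a dict: "time": time; "qpos": joint angles; "qvel": joint speeds; "joint_efforts": joint torques, N m; "tool_pos": TCP position; "tool_rot": TCP orientation; "contact_force": force on the tool from outside, world axes, zero at the start; "torque": the same for the moment, N m; "opening": finger opening in m.
Only numpy, scipy, OpenCV 4.12 (cv2) and the standard library are available. Lean on these libraries where they do the work, as an engineer would, in place of code of your own. Each camera call takes 0.05 s, during which the arm holds its last target. There are 200 camera calls.

TASK

Turn the sample carousel smoothly anticlockwise by one of its upright pegs, against its return spring, until the marked jar (the closed one with a ball on its lid) stands squarely in front of the arrow on the stand, and hold it still there: finish while still holding the peg (gripped or pushed) there, because the carousel runs back when let go. Do not let it fly back, do not press on the jar or the cups, and leave the other things on the table alone.

Things in the scene. Friction and masses are not known exactly. Their poses are not given: they have to be found in the camera images.
- stand: Fixed stand of the carousel: dark steel foot 240 x 240 mm, 10 mm thick, with a tongue to the front that ends 205 mm from the centre and carries a low aluminium arrow (top at 40 mm) pointing inwards at the disc. Origin: centre of the underside, on the carousel's turning axis. Its -x axis is the front, the way from the centre towards the arrow.
- pointer_tip (a point): Tip of the arrow on the stand, 141 mm from the turning axis, 40 mm up.
- front (a point): Point of the stand on the line from the turning axis to the arrow tip, 75 mm from the axis, at the height of the disc's top (50 mm): the centre of the marked jar belongs here.
- carousel: Turntable: aluminium disc 270 mm across, 12 mm thick, its top 50 mm above the table, turning about the upright axis. Origin: centre of the disc's underside, on the axis; z up; the marked jar stands on its -x side.
- axis (a point): Centre of the disc's top. The disc rests on a stop; from there it turns only anticlockwise seen from above, up to 1.9 rad, against a return spring (0.2 N m, plus 0.05 N m/rad) that drives it back whenever let go, at up to 3 rad/s (over 2 is too fast). The marked jar needs 0.5 to 1.5 rad to reach the arrow: do it all with one peg.
- marked_jar: The marked jar, fixed on the disc 75 mm from the axis: the only closed one, straight, 51 mm across, flat lid 56 mm above the disc with a 20 mm ball on a short stem (83 mm tall in all). Origin: centre of its underside, on the disc's top.
- cup1: Open flared dosing cup fixed on the disc 75 mm from the axis, 48 mm across the rim, 45 mm tall. Origin: centre of its underside. The jar and the four cups are evenly spaced, 72 degrees apart.
- cup2: Open flared dosing cup fixed on the disc 75 mm from the axis, 48 mm across the rim, 45 mm tall. Origin: centre of its underside. The jar and the four cups are evenly spaced, 72 degrees apart.
- cup3: Open flared dosing cup fixed on the disc 75 mm from the axis, 48 mm across the rim, 45 mm tall. Origin: centre of its underside. The jar and the four cups are evenly spaced, 72 degrees apart.
- cup4: Open flared dosing cup fixed on the disc 75 mm from the axis, 48 mm across the rim, 45 mm tall. Origin: centre of its underside. The jar and the four cups are evenly spaced, 72 degrees apart.
- peg0: Upright steel turning peg fixed near the disc's rim, 118 mm from the axis, midway in angle between two neighbouring jars or cups: 14 mm diameter, 72 mm tall (top 122 mm above the table), with a foot collar 22 mm across, 6 mm high. It is rigid on the disc: let it turn and slide a little in a loose grip, or just push it. Origin: centre of its underside, on the disc's top.
- peg1: Upright steel turning peg fixed near the disc's rim, 118 mm from the axis, midway in angle between two neighbouring jars or cups: 14 mm diameter, 72 mm tall (top 122 mm above the table), with a foot collar 22 mm across, 6 mm high. It is rigid on the disc: let it turn and slide a little in a loose grip, or just push it. Origin: centre of its underside, on the disc's top.
- peg2: Upright steel turning peg fixed near the disc's rim, 118 mm from the axis, midway in angle between two neighbouring jars or cups: 14 mm diameter, 72 mm tall (top 122 mm above the table), with a foot collar 22 mm across, 6 mm high. It is rigid on the disc: let it turn and slide a little in a loose grip, or just push it. Origin: centre of its underside, on the disc's top.
- peg3: Upright steel turning peg fixed near the disc's rim, 118 mm from the axis, midway in angle between two neighbouring jars or cups: 14 mm diameter, 72 mm tall (top 122 mm above the table), with a foot collar 22 mm across, 6 mm high. It is rigid on the disc: let it turn and slide a little in a loose grip, or just push it. Origin: centre of its underside, on the disc's top.
- peg4: Upright steel turning peg fixed near the disc's rim, 118 mm from the axis, midway in angle between two neighbouring jars or cups: 14 mm diameter, 72 mm tall (top 122 mm above the table), with a foot collar 22 mm across, 6 mm high. It is rigid on the disc: let it turn and slide a little in a loose grip, or just push it. Origin: centre of its underside, on the disc's top.
- stray_cup: Bystander: loose dosing cup, 48 mm across, 45 mm tall, standing on the table; origin at its underside.
- brush: Bystander: hand brush lying on the table.
- spray: Bystander: white plastic bottle, 60 mm across, 150 mm tall; origin at its underside.

How it is judged:
At the end, for the whole second after the job is handed in: The marked jar's centre is within 9 mm of the front point before the arrow, the carousel stands still (under 0.05 rad/s), and the fingers are still bearing on a peg (over 0.5 N) (horizontal distance between marked_jar and front below 0.009 m and angular speed of carousel below 0.05 rad/s and (contact force between the fingers and peg0 above 0.5 N or contact force between the fingers and peg1 above 0.5 N or contact force between the fingers and peg2 above 0.5 N or contact force between the fingers and peg3 above 0.5 N or contact force between the fingers and peg4 above 0.5 N)); the arm keeps its last pose, push and grip.
It fails at once if The carousel spins or flies back (over 2 rad/s) (angular speed of carousel above 2 rad/s).
It fails at once if The robot presses on the jar or a cup (over 2 N) (contact force between any of the arm, the fingers and marked_jar above 2 N or contact force between any of the arm, the fingers and cup1 above 2 N or contact force between any of the arm, the fingers and cup2 above 2 N or contact force between any of the arm, the fingers and cup3 above 2 N or contact force between any of the arm, the fingers and cup4 above 2 N).
It fails at once if A bystander is moved by more than 30 mm (distance of any of stray_cup, brush, spray from where it was at the start of the episode above 0.03 m).
It also fails if it takes over 42 s, if anything falls off the work surface, if the arm or the gripper's body presses on something with over 40 N, if the wrist force passes 120 N, or if a joint passes its speed limit or range.

## Working session

There is one attempt and no reset: what is moved stays moved. The work goes in short steps, Python scripts to look and compute and a tool call to move; the robot and the scene stay as the last step left them, time stands still between calls to the robot, and variables do not carry over. Pictures are saved under pics/ and viewed, about 8 in all and at most 12, crops included, and the job is handed in when it is done.

Besides the shell and the picture viewer there is one more tool, called after "Request:" by a JSON object that holds its "api" and its "payload", one argument or row to a line. move_arm: Moves the arm, as the interface text tells. Its arguments: {"type":"object","properties":{"deltas":{"type":"array","items":{"type":"object","properties":{"x":{"type":"number"},"y":{"type":"number"},"z":{"type":"number"},"wx":{"type":"number"},"wy":{"type":"number"},"wz":{"type":"number"},"hand":{"type":"number"}}}},"grip_force":{"type":"number"}},"required":["deltas"]}

```bash
mkdir -p pics; cat > h.py <<'E'
import numpy as np, cv2
from cell import monitor, viewer, robot
def ray(name,u,v):
    p=viewer.camera_params(name);K=np.array(p["camera_matrix"]);R=np.array(p["R"]);t=np.array(p["t"])
    d=R.T@(np.linalg.inv(K)@[u,v,1]);return -R.T@t,d
def onz(name,u,v,z):
    c,d=ray(name,u,v);return c+d*(z-c[2])/d[2]
def proj(name,X):
    p=viewer.camera_params(name);x=np.array(p["camera_matrix"])@(np.array(p["R"])@X+np.array(p["t"]));return x[:2]/x[2]
def save(name,f):
    im=np.array(viewer.read_camera(name));cv2.imwrite(f,im[:,:,::-1]);return im
E
python3 - <<'E'
from h import *
save("top","pics/top0.png");save("scene","pics/scene0.png")
for n in("top","scene"):
    p=viewer.camera_params(n);print(n,p["camera_matrix"],-np.array(p["R"]).T@p["t"],np.array(p["R"]))
print(monitor.observe())
E
```

```text
top [[516.8678764    0.         315.48951111]
 [  0.         516.8678764  237.23002096]
 [  0.           0.           1.        ]] [ 2.86036350e-01 -1.00666652e-03  1.30363407e+00] [[-0.0609375  -0.99814092 -0.0011473 ]
 [-0.97539903  0.05979298 -0.21218276]
 [ 0.2118569  -0.01181081 -0.97722933]]
scene [[475.08071683   0.         322.72761242]
 [  0.         475.08071683 235.47842523]
 [  0.           0.           1.        ]] [1.27186395 0.67951409 0.85544454] [[-0.6748932   0.73778697 -0.01376799]
 [ 0.46191707  0.40784289 -0.78758923]
 [-0.5754579  -0.53789828 -0.61604679]]
{'time': 0.1, 'qpos': array([ 1.00602830e+00,  3.42660814e-01,  1.52490928e+00,  1.63851256e-05,
        1.27538570e+00, -1.45977567e-01]), 'qvel': array([ 1.45596751e-03, -1.73547393e-03, -2.75674848e-03,  6.27884703e-04,
        4.59629386e-05, -9.39013161e-05]), 'joint_efforts': array([ 2.51364130e-03, -4.32007742e+01, -2.44693977e+01,  7.19201728e-02,
        5.25799650e-02, -1.05009080e-04]), 'tool_pos': array([0.21326788, 0.47934522, 0.22611469]), 'tool_rot': array([-3.14024629e+00, -2.13784295e-04,  2.72279726e+00]), 'contact_force': array([0.51260975, 0.67041781, 0.09504381]), 'torque': array([ 0.01831576,  0.03545562, -0.00326979]), 'opening': 0.09207753847239973}
```

View pics/top0.png

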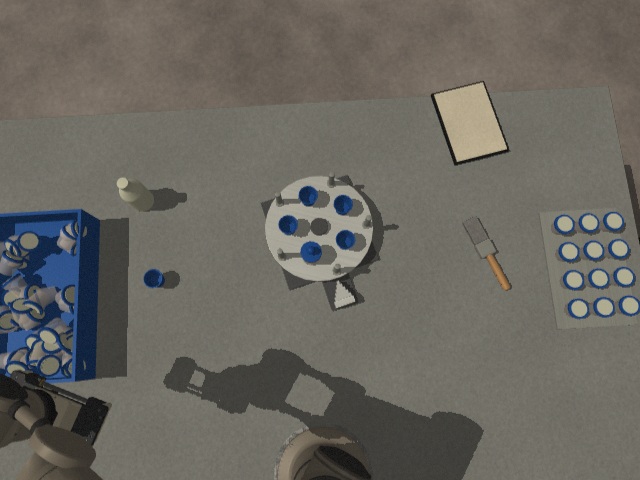

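View pics/scene0.png

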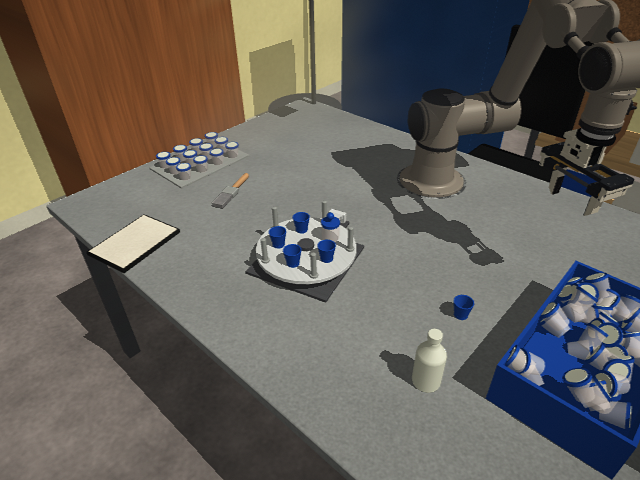

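The top view shows the disc around (319,229), the closed jar at about (311,252), the arrow at (343,293), and pegs near (279,200), (331,180), (367,222), (337,269) and (282,255). In the scene view the jar with its ball is at (331,222).

```bash
python3 - <<'E'
from h import *
im=cv2.imread("pics/top0.png")
c=cv2.resize(im[160:320,240:400],(800,800),interpolation=cv2.INTER_CUBIC)
cv2.imwrite("pics/crop0.png",cv2.resize(im[165:315,240:400],(640,600),interpolation=cv2.INTER_CUBIC))
hsv=cv2.cvtColor(im,cv2.COLOR_BGR2HSV)
m=((hsv[:,:,2]>120)&(hsv[:,:,1]<60)).astype(np.uint8);m[:, :240]=0;m[:,400:]=0;m[:160]=0;m[320:]=0
for ct in cv2.findContours(m,cv2.RETR_EXTERNAL,cv2.CHAIN_APPROX_NONE)[0]:
    if cv2.contourArea(ct)>40:
        print(cv2.contourArea(ct),cv2.boundingRect(ct))
        if cv2.contourArea(ct)>3000:
            h=cv2.convexHull(ct)[:,0];P=np.array([onz("top",u,v,.05)[:2] for u,v in h])
            print("circle",cv2.minEnclosingCircle(P.astype(np.float32)))
            e=cv2.fitEllipse(ct);print(e,onz("top",*e[0],.05))
b=cv2.inRange(hsv,(100,120,50),(130,255,255));b[:160]=0;b[320:]=0;b[:,:240]=0;b[:,400:]=0
for ct in cv2.findContours(b,cv2.RETR_EXTERNAL,cv2.CHAIN_APPROX_NONE)[0]:
    if cv2.contourArea(ct)>40:
        M=cv2.moments(ct);u,v=M['m10']/M['m00'],M['m01']/M['m00'];print("blue",u,v,cv2.contourArea(ct),onz("top",u,v,.09))
E
```

```text
280.0 (334, 281, 21, 27)
7669.0 (264, 175, 109, 106)
circle ((0.5846030712127686, -0.024109655991196632), 0.13538795709609985)
((317.8739929199219, 230.6326904296875), (96.11653137207031, 105.92841339111328), 75.67227935791016) [ 0.57422396 -0.02310549  0.05      ]
blue 310.66666666666663 251.51647757968664 308.5 [ 0.51499626 -0.00204928  0.09      ]
blue 345.03076923076924 239.18076923076924 260.0 [ 0.54002179 -0.08616772  0.09      ]
blue 287.79707252162336 224.3306719893546 250.5 [0.58506979 0.04916189 0.09      ]
blue 342.70752269779507 204.1297016861219 257.0 [ 0.62746117 -0.08689609  0.09      ]
blue 307.7483912483912 195.2953667953668 259.0 [ 0.65506544 -0.00317202  0.09      ]
```

View pics/crop0.png

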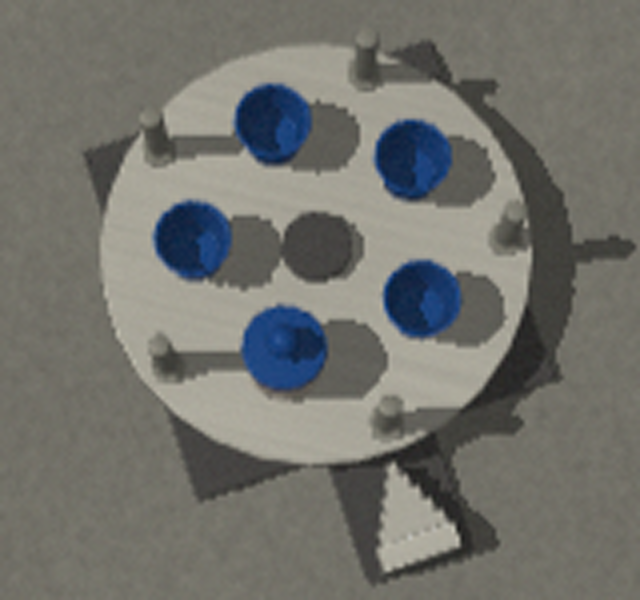

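The crop shows the arrow tip at full-image (338.5,281). Peg tops are at about (331.5,174), (277.5,194), (369,217), (280,250.5) and (337,265.5).

```bash
python3 - <<'E'
from h import *
C=np.array([.5846,-.0241])
def pol(n,u,v,z):
    p=onz("top",u,v,z)[:2];d=p-C;print(n,p.round(4),"r",np.hypot(*d).round(4),"ang",np.degrees(np.arctan2(d[1],d[0])).round(1)%360)
pol("tip",338.5,280.75,.04)
pol("arrow base mid",(335+355)/2,(307.5+301)/2,.04)
pol("jar lid",310.7,251.5,.106)
for n,u,v in[("cupA",345,239.2),("cupB",287.8,224.3),("cupC",342.7,204.1),("cupD",307.7,195.3)]:pol(n,u,v,.095)
for n,u,v in[("bot",337,265.5),("botleft",280,250.5),("left",277.5,194),("top",331.5,174),("right",369,217)]:pol(n,u,v,.122)
for n,u,v in[("spray",135,195),("stray",153,278)]:pol(n,u,v,.05)
E
```

```text
tip [ 0.4473 -0.066 ] r 0.1435 ang 197.0
arrow base mid [ 0.389  -0.0778] r 0.2028 ang 195.3
jar lid [ 0.512  -0.0021] r 0.0758 ang 163.2
cupA [ 0.5389 -0.0857] r 0.0767 ang 233.5
cupB [0.5839 0.0489] r 0.073 ang 90.5
cupC [ 0.6261 -0.0865] r 0.075 ang 303.6
cupD [ 0.6535 -0.003 ] r 0.0721 ang 17.0
bot [ 0.4724 -0.0608] r 0.1181 ang 198.1
botleft [0.5157 0.0691] r 0.1159 ang 126.5
left [0.653  0.0686] r 0.1152 ang 53.6
top [ 0.6951 -0.0632] r 0.1172 ang 340.5
right [ 0.5832 -0.1443] r 0.1202 ang 269.3
spray [0.6948 0.4326] r 0.4698 ang 76.4
stray [0.4804 0.386 ] r 0.4231 ang 104.3
```

Request:
{"api": "move_arm", "payload": {
  "deltas": [
    {"x": -0.028, "y": -0.024, "wz": 9, "hand": 1},
    {"x": -0.057, "y": -0.048, "wz": 18},
    {"x": -0.085, "y": -0.073, "wz": 27},
    {"x": -0.114, "y": -0.097, "wz": 35},
    {"x": -0.142, "y": -0.121, "wz": 44},
    {"x": -0.171, "y": -0.145, "wz": 53},
    {"x": -0.2, "y": -0.17, "wz": 61},
    {"x": -0.228, "y": -0.194, "wz": 69}
  ]
}}

```text
schema error: expected keys x, y, z, wx, wy, wz, hand
```

```bash
cat >> h.py <<'E'
from scipy.spatial.transform import Rotation as Ro
def togo(p,yaw):
    s=monitor.observe();r=Ro.from_euler('xyz',s["tool_rot"]);g=Ro.from_euler('xyz',[np.pi,0,np.radians(yaw)])
    print(s["time"],s["tool_pos"].round(4),np.degrees(s["tool_rot"]).round(1),"q",s["qpos"].round(2),"F",s["contact_force"].round(2),"open",round(s["opening"],4))
    print("shift",r.inv().apply(np.array(p)-s["tool_pos"]).round(4),"turn",np.degrees((r.inv()*g).as_rotvec()).round(2))
E
python3 -c "
from h import *
togo([.472,-.061,.2],18)"
```

```text
0.1 [0.2133 0.4793 0.2261] [-179.9   -0.   156. ] q [ 1.01  0.34  1.52  0.    1.28 -0.15] F [0.51 0.67 0.1 ] open 0.0921
shift [-0.4561 -0.3884  0.0265] turn [-5.00e-02  9.00e-02  1.38e+02]
```

All seven keys are needed.

Request:
{"api": "move_arm", "payload": {
  "deltas": [
    {"x": -0.028, "y": -0.024, "z": 0, "wx": 0, "wy": 0, "wz": 9, "hand": 1},
    {"x": -0.057, "y": -0.048, "z": 0, "wx": 0, "wy": 0, "wz": 18, "hand": 1},
    {"x": -0.085, "y": -0.073, "z": 0, "wx": 0, "wy": 0, "wz": 27, "hand": 1},
    {"x": -0.114, "y": -0.097, "z": 0, "wx": 0, "wy": 0, "wz": 35, "hand": 1},
    {"x": -0.142, "y": -0.121, "z": 0, "wx": 0, "wy": 0, "wz": 44, "hand": 1},
    {"x": -0.171, "y": -0.145, "z": 0, "wx": 0, "wy": 0, "wz": 53, "hand": 1},
    {"x": -0.2, "y": -0.17, "z": 0, "wx": 0, "wy": 0, "wz": 61, "hand": 1},
    {"x": -0.228, "y": -0.194, "z": 0, "wx": 0, "wy": 0, "wz": 69, "hand": 1}
  ],
  "grip_force": 8
}}

```text
time: 1.1
tool_pos: [0.3431, 0.2085, 0.2265]
tool_rot: [-3.141, 0.0, 1.514]
contact_force: [1.6, -0.3, 0.4]
opening: 0.092
```

```bash
python3 -c "
from h import *
togo([.472,-.061,.2],18)"
```

```text
1.1 [0.3431 0.2085 0.2265] [-180.     0.    86.7] q [0.35 0.11 1.83 0.   1.2  0.41] F [ 1.6  -0.28  0.35] open 0.092
shift [-0.2617  0.144   0.0265] turn [-1.000e-02  2.000e-02  6.874e+01]
```

Request:
{"api": "move_arm", "payload": {
  "deltas": [
    {"x": -0.033, "y": 0.018, "z": 0, "wx": 0, "wy": 0, "wz": 9, "hand": 1},
    {"x": -0.066, "y": 0.036, "z": 0, "wx": 0, "wy": 0, "wz": 18, "hand": 1},
    {"x": -0.099, "y": 0.054, "z": 0, "wx": 0, "wy": 0, "wz": 27, "hand": 1},
    {"x": -0.132, "y": 0.072, "z": 0.005, "wx": 0, "wy": 0, "wz": 36, "hand": 1},
    {"x": -0.165, "y": 0.09, "z": 0.01, "wx": 0, "wy": 0, "wz": 45, "hand": 1},
    {"x": -0.198, "y": 0.108, "z": 0.015, "wx": 0, "wy": 0, "wz": 54, "hand": 1},
    {"x": -0.231, "y": 0.127, "z": 0.02, "wx": 0, "wy": 0, "wz": 62, "hand": 1},
    {"x": -0.261, "y": 0.144, "z": 0.026, "wx": 0, "wy": 0, "wz": 68.5, "hand": 1}
  ]
}}

```text
time: 2.1
tool_pos: [0.4734, -0.0597, 0.2003]
tool_rot: [-3.141, 0.0, 0.318]
contact_force: [-0.2, 0.6, -0.2]
opening: 0.0917
```

Request:
{"api": "move_arm", "payload": {
  "deltas": [
    {"x": 0, "y": 0, "z": 0, "wx": 0, "wy": 0, "wz": 0, "hand": 1},
    {"x": 0, "y": 0, "z": 0, "wx": 0, "wy": 0, "wz": 0, "hand": 1}
  ]
}}

```text
time: 2.35
tool_pos: [0.4725, -0.058, 0.2004]
tool_rot: [-3.141, 0.001, 0.324]
contact_force: [-0.4, 0.5, 0.4]
opening: 0.0919
```

```bash
python3 -c "
from h import *
togo([.472,-.061,.084],18)
p=viewer.camera_params('wrist');K=np.array(p['camera_matrix']);R=np.array(p['R']);t=np.array(p['t'])
im=save('wrist','pics/w1.png')
for n,X in dict(peg=[.472,-.061,.122],tip=[.4473,-.066,.04],ball=[.512,-.0021,.13]).items():
    c=R@X+t;th=np.arctan2(np.hypot(*c[:2]),c[2]);d=c[:2]/np.hypot(*c[:2]);print(n,K[:2,2]+K[0,0]*th*d)
"
```

```text
2.35 [ 0.4725 -0.058   0.2004] [-179.9    0.    18.6] q [-0.28  0.28  1.69  0.    1.17  0.96] F [-0.36  0.47  0.44] open 0.0919
shift [-0.0013  0.0028  0.1164] turn [-0.06  0.05  0.55]
peg [330.11446323 245.81492933]
tip [325.73515045 244.86038349]
ball [260.54046408 162.05493391]
```

View pics/w1.png

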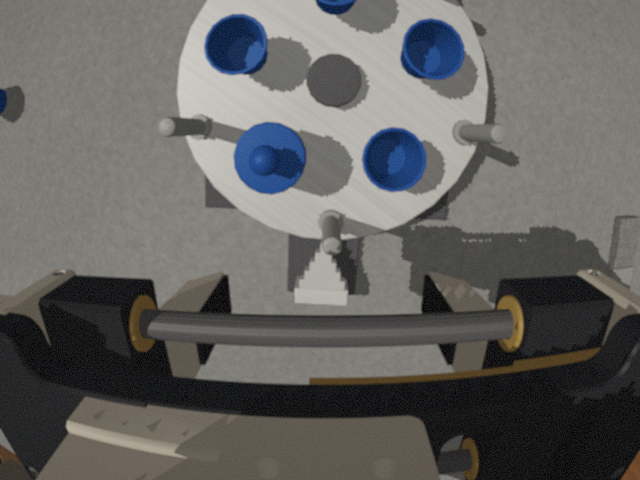

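The wrist view shows the peg top at (331,244), and I predicted (330,246), so the estimate holds. The marked jar's ball is at (264,158) and clear of the fingers. I'll descend next.

Request:
{"api": "move_arm", "payload": {
  "deltas": [
    {"x": -0.001, "y": 0.003, "z": 0.02, "wx": 0, "wy": 0, "wz": 0.5, "hand": 1},
    {"x": -0.001, "y": 0.003, "z": 0.045, "wx": 0, "wy": 0, "wz": 0.5, "hand": 1},
    {"x": -0.001, "y": 0.003, "z": 0.07, "wx": 0, "wy": 0, "wz": 0.5, "hand": 1},
    {"x": -0.001, "y": 0.003, "z": 0.095, "wx": 0, "wy": 0, "wz": 0.5, "hand": 1},
    {"x": -0.001, "y": 0.003, "z": 0.116, "wx": 0, "wy": 0, "wz": 0.5, "hand": 1},
    {"x": -0.001, "y": 0.003, "z": 0.116, "wx": 0, "wy": 0, "wz": 0.5, "hand": 1},
    {"x": -0.001, "y": 0.003, "z": 0.116, "wx": 0, "wy": 0, "wz": 0.5, "hand": 0.4},
    {"x": -0.001, "y": 0.003, "z": 0.116, "wx": 0, "wy": 0, "wz": 0.5, "hand": 0.4}
  ]
}}

```text
time: 3.4
tool_pos: [0.4737, -0.0616, 0.0858]
tool_rot: [3.141, -0.002, 0.315]
contact_force: [-0.4, 1.1, 0.1]
opening: 0.0762
```

Request:
{"api": "move_arm", "payload": {
  "deltas": [
    {"x": 0, "y": 0, "z": 0, "wx": 0, "wy": 0, "wz": 0, "hand": 0.3},
    {"x": 0, "y": 0, "z": 0, "wx": 0, "wy": 0, "wz": 0, "hand": 0.2},
    {"x": 0, "y": 0, "z": 0, "wx": 0, "wy": 0, "wz": 0, "hand": 0.1},
    {"x": 0, "y": 0, "z": 0, "wx": 0, "wy": 0, "wz": 0, "hand": 0.0},
    {"x": 0, "y": 0, "z": 0, "wx": 0, "wy": 0, "wz": 0, "hand": 0.0},
    {"x": 0, "y": 0, "z": 0, "wx": 0, "wy": 0, "wz": 0, "hand": 0.0}
  ],
  "grip_force": 8
}}

```text
time: 4.15
tool_pos: [0.473, -0.0616, 0.0847]
tool_rot: [-3.141, 0.0, 0.314]
contact_force: [0.0, -0.2, 0.2]
opening: 0.0165
```

```bash
cat >> h.py <<'E'
def arc(C,r,offs):
    """tool-frame rows for turning the peg at the grasp point by offs degrees about C"""
    s=monitor.observe();r0=Ro.from_euler('xyz',s["tool_rot"]);p=s["tool_pos"][:2];d=p-C
    for a in offs:
        c,sn=np.cos(np.radians(a)),np.sin(np.radians(a));q=C+np.array([[c,-sn],[sn,c]])@d
        print(a,r0.inv().apply([*(q-p),0]).round(4),"wz",-a)
E
python3 -c "
from h import *
togo([.472,-.061,.084],18)
s=monitor.observe();d=s['tool_pos'][:2]-[.584,-.025];print(np.hypot(*d),np.degrees(np.arctan2(d[1],d[0]))%360)
arc(np.array([.584,-.025]),0,range(2,36,3))
save('top','pics/top1.png')
im=cv2.imread('pics/top1.png');cv2.imwrite('pics/crop1.png',cv2.resize(im[165:315,240:400],(640,600),interpolation=cv2.INTER_CUBIC))
"
```

```text
4.15 [ 0.473  -0.0616  0.0847] [-180.    0.   18.] q [-0.29  0.43  1.84  0.    0.87  0.97] F [ 0.03 -0.21  0.19] open 0.0165
shift [-0.0008 -0.0009  0.0007] turn [-0.01  0.    0.  ]
0.11685489677618138 198.26861016601885
2 [ 0.0001  0.0041 -0.    ] wz -2
5 [ 0.0005  0.0102 -0.    ] wz -5
8 [ 0.0012  0.0163 -0.    ] wz -8
11 [ 0.0022  0.0223 -0.    ] wz -11
14 [ 0.0036  0.0283 -0.    ] wz -14
17 [ 0.0053  0.0341 -0.    ] wz -17
20 [ 0.0072  0.0399 -0.    ] wz -20
23 [ 0.0095  0.0456 -0.    ] wz -23
26 [ 0.0121  0.0512 -0.    ] wz -26
29 [ 0.0149  0.0566 -0.    ] wz -29
32 [ 0.018   0.0618 -0.    ] wz -32
35 [ 0.0214  0.0669 -0.    ] wz -35
```

View pics/crop1.png

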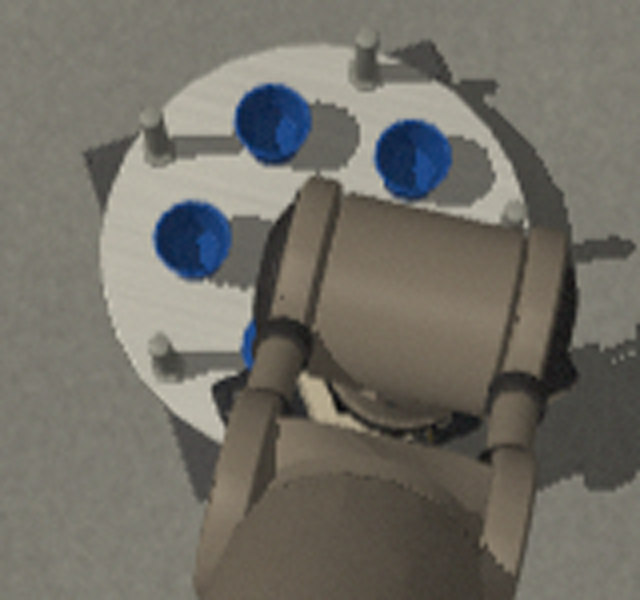

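The crop shows the disc still at its stop, with the gripper around the peg. The opening is 16.5 mm and still closing. I'll settle, then turn along the arc.

Request:
{"api": "move_arm", "payload": {
  "deltas": [
    {"x": 0, "y": 0, "z": 0, "wx": 0, "wy": 0, "wz": 0, "hand": 0},
    {"x": 0, "y": 0, "z": 0, "wx": 0, "wy": 0, "wz": 0, "hand": 0},
    {"x": 0, "y": 0.002, "z": 0, "wx": 0, "wy": 0, "wz": -1, "hand": 0},
    {"x": 0.0001, "y": 0.0041, "z": 0, "wx": 0, "wy": 0, "wz": -2, "hand": 0},
    {"x": 0.0005, "y": 0.0082, "z": 0, "wx": 0, "wy": 0, "wz": -4, "hand": 0}
  ]
}}

```text
time: 4.82
tool_pos: [0.4757, -0.0692, 0.0847]
tool_rot: [-3.141, 0.001, 0.386]
contact_force: [-1.7, 1.6, 0.9]
opening: 0.0137
```

```bash
python3 -c "
from h import *
togo([.472,-.061,.085],18)
C=np.array([.584,-.025]);s=monitor.observe();d=s['tool_pos'][:2]-C;print(np.hypot(*d),np.degrees(np.arctan2(d[1],d[0]))%360)
arc(C,0,range(2,32,2))"
```

```text
4.825 [ 0.4757 -0.0692  0.0847] [-180.     0.    22.1] q [-0.3   0.44  1.83  0.    0.88  0.88] F [-1.7   1.61  0.89] open 0.0137
shift [-0.0004 -0.009  -0.0003] turn [-0.04  0.03  4.11]
0.11692251493847643 202.19402043527728
2 [ 0.0001  0.0041 -0.    ] wz -2
4 [ 0.0003  0.0082 -0.    ] wz -4
6 [ 0.0007  0.0122 -0.    ] wz -6
8 [ 0.0012  0.0163 -0.    ] wz -8
10 [ 0.0018  0.0203 -0.    ] wz -10
12 [ 0.0026  0.0243 -0.    ] wz -12
14 [ 0.0035  0.0283 -0.    ] wz -14
16 [ 0.0046  0.0322 -0.    ] wz -16
18 [ 0.0058  0.0361 -0.    ] wz -18
20 [ 0.0071  0.04   -0.    ] wz -20
22 [ 0.0086  0.0438 -0.    ] wz -22
24 [ 0.0102  0.0475 -0.    ] wz -24
26 [ 0.0119  0.0512 -0.    ] wz -26
28 [ 0.0138  0.0549 -0.    ] wz -28
30 [ 0.0157  0.0584 -0.0001] wz -30
```

The gripper holds the peg at 13.7 mm and the force is about 2.3 N, as expected from the spring. About 30.5° remain.

Request:
{"api": "move_arm", "payload": {
  "deltas": [
    {"x": 0.0001, "y": 0.0041, "z": 0, "wx": 0, "wy": 0, "wz": -2, "hand": 0},
    {"x": 0.0003, "y": 0.0082, "z": 0, "wx": 0, "wy": 0, "wz": -4, "hand": 0},
    {"x": 0.0007, "y": 0.0122, "z": 0, "wx": 0, "wy": 0, "wz": -6, "hand": 0},
    {"x": 0.0012, "y": 0.0163, "z": 0, "wx": 0, "wy": 0, "wz": -8, "hand": 0},
    {"x": 0.0018, "y": 0.0203, "z": 0, "wx": 0, "wy": 0, "wz": -10, "hand": 0},
    {"x": 0.0026, "y": 0.0243, "z": 0, "wx": 0, "wy": 0, "wz": -12, "hand": 0},
    {"x": 0.0035, "y": 0.0283, "z": 0, "wx": 0, "wy": 0, "wz": -14, "hand": 0},
    {"x": 0.0046, "y": 0.0322, "z": 0, "wx": 0, "wy": 0, "wz": -16, "hand": 0}
  ]
}}

```text
time: 5.82
tool_pos: [0.4918, -0.0976, 0.0847]
tool_rot: [-3.141, 0.001, 0.665]
contact_force: [-3.0, 0.1, 1.4]
opening: 0.0136
```

```bash
python3 -c "
from h import *
togo([.472,-.061,.085],18)
C=np.array([.584,-.025]);s=monitor.observe();d=s['tool_pos'][:2]-C;a=np.degrees(np.arctan2(d[1],d[0]))%360;print(np.hypot(*d),a)
arc(C,0,[*range(2,14,2),13.5,232.7-a])"
```

```text
5.825 [ 0.4918 -0.0976  0.0847] [-1.799e+02  1.000e-01  3.810e+01] q [-0.35  0.47  1.78 -0.    0.9   0.56] F [-3.    0.14  1.41] open 0.0136
shift [ 0.007  -0.041  -0.0003] turn [-0.05  0.07 20.12]
0.11736758095277924 218.22416239519754
2 [ 0.0001  0.0041 -0.    ] wz -2
4 [ 0.0003  0.0082 -0.    ] wz -4
6 [ 0.0007  0.0123 -0.    ] wz -6
8 [ 0.0012  0.0163 -0.    ] wz -8
10 [ 0.0018  0.0204 -0.    ] wz -10
12 [ 0.0026  0.0244 -0.    ] wz -12
13.5 [ 0.0033  0.0274 -0.    ] wz -13.5
14.47583760480245 [ 0.0038  0.0293 -0.    ] wz -14.47583760480245
```

Request:
{"api": "move_arm", "payload": {
  "deltas": [
    {"x": 0.0001, "y": 0.0041, "z": 0, "wx": 0, "wy": 0, "wz": -2, "hand": 0},
    {"x": 0.0003, "y": 0.0082, "z": 0, "wx": 0, "wy": 0, "wz": -4, "hand": 0},
    {"x": 0.0007, "y": 0.0123, "z": 0, "wx": 0, "wy": 0, "wz": -6, "hand": 0},
    {"x": 0.0012, "y": 0.0163, "z": 0, "wx": 0, "wy": 0, "wz": -8, "hand": 0},
    {"x": 0.0018, "y": 0.0204, "z": 0, "wx": 0, "wy": 0, "wz": -10, "hand": 0},
    {"x": 0.0026, "y": 0.0244, "z": 0, "wx": 0, "wy": 0, "wz": -12, "hand": 0},
    {"x": 0.0033, "y": 0.0274, "z": 0, "wx": 0, "wy": 0, "wz": -13.5, "hand": 0},
    {"x": 0.0038, "y": 0.0293, "z": 0, "wx": 0, "wy": 0, "wz": -14.5, "hand": 0}
  ]
}}

```text
time: 6.82
tool_pos: [0.5129, -0.1187, 0.0847]
tool_rot: [-3.141, 0.001, 0.918]
contact_force: [-4.8, -3.0, 2.8]
opening: 0.0136
```

Request:
{"api": "move_arm", "payload": {
  "deltas": [
    {"x": 0, "y": 0, "z": 0, "wx": 0, "wy": 0, "wz": 0, "hand": 0},
    {"x": 0, "y": 0, "z": 0, "wx": 0, "wy": 0, "wz": 0, "hand": 0},
    {"x": 0, "y": 0, "z": 0, "wx": 0, "wy": 0, "wz": 0, "hand": 0}
  ]
}}

```text
time: 7.2
tool_pos: [0.5128, -0.1187, 0.0847]
tool_rot: [-3.141, 0.001, 0.917]
contact_force: [-5.8, -3.4, 2.5]
opening: 0.0137
```

```bash
python3 -c "
from h import *
togo([.472,-.061,.085],18)
C=np.array([.584,-.025]);s=monitor.observe();d=s['tool_pos'][:2]-C;a=np.degrees(np.arctan2(d[1],d[0]))%360;print(np.hypot(*d),a)
save('scene','pics/s2.png');save('top','pics/t2.png')
im=cv2.imread('pics/t2.png')[165:315,240:400];sc=cv2.imread('pics/s2.png')[170:320,220:380]
cv2.imwrite('pics/c2.png',np.hstack([cv2.resize(i,(400,375),interpolation=cv2.INTER_CUBIC) for i in(im,sc)]))
g=np.radians(196.6);F=C+.075*np.array([np.cos(g),np.sin(g)])
for z in(.123,.106,.05):print('jar at front, scene px',z,proj('scene',np.array([*F,z])))
print('tip',proj('scene',np.array([.4473,-.066,.04])))
"
```

```text
7.2 [ 0.5128 -0.1187  0.0847] [-1.80e+02  1.00e-01  5.25e+01] q [-0.37  0.5   1.71 -0.    0.93  0.28] F [-5.76 -3.43  2.54] open 0.0137
shift [ 0.021  -0.0675 -0.0003] turn [-1.000e-02  8.000e-02  3.454e+01]
0.11771100293980302 232.78938122035666
jar at front, scene px 0.123 [317.98638451 209.42295839]
jar at front, scene px 0.106 [318.11113457 214.56789318]
jar at front, scene px 0.05 [318.50811638 230.94019563]
tip [328.82670718 220.75656012]
```

View pics/c2.png

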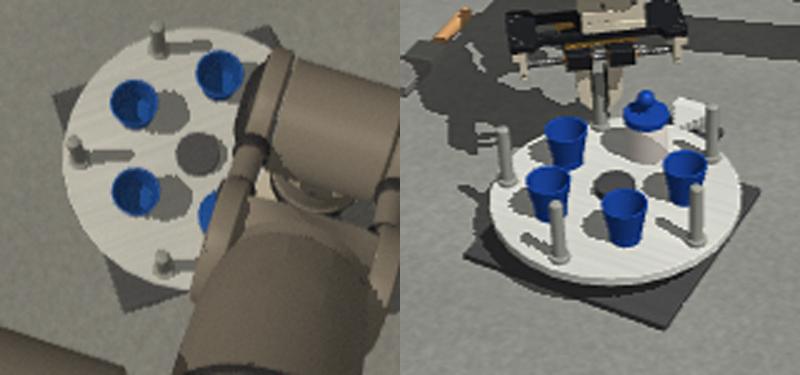

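The scene crop shows the ball at full-image (318.4,208.8), and I predicted (318.0,209.4) for the front point. I'll cross-check with the cups in the top view and the stand's foot corners.

```bash
python3 -c "
from h import *
C=np.array([.584,-.025])
im=cv2.imread('pics/t2.png');hsv=cv2.cvtColor(im,cv2.COLOR_BGR2HSV)
b=cv2.inRange(hsv,(100,120,50),(130,255,255));b[:160]=0;b[320:]=0;b[:,:240]=0;b[:,400:]=0
for ct in cv2.findContours(b,cv2.RETR_EXTERNAL,cv2.CHAIN_APPROX_NONE)[0]:
    M=cv2.moments(ct)
    if M['m00']>200:
        p=onz('top',M['m10']/M['m00'],M['m01']/M['m00'],.09)[:2]-C;print('cup',np.hypot(*p),np.degrees(np.arctan2(p[1],p[0]))%72,'want',(196.6)%72)
for u,v in[(240+85/4,165+152/4),(240+200/4,165+500/4),(240+560/4,165+378/4)]:
    p=onz('top',u,v,.01)[:2]-C;print('corner r(170)',np.hypot(*p),'ang mod 90',np.degrees(np.arctan2(p[1],p[0]))%90,'-> front',180+(np.degrees(np.arctan2(p[1],p[0]))+45)%90)
togo([.5128,-.1187,.0847],52.5)
"
```

```text
cup 0.07384282388483496 51.99082684335532 want 52.599999999999994
cup 0.07456977294538435 51.63503457601649 want 52.599999999999994
cup 0.0747874370682997 51.53422348185458 want 52.599999999999994
corner r(170) 0.1652698792328593 ang mod 90 60.2640057070801 -> front 195.26400570708012
corner r(170) 0.1689891228016029 ang mod 90 61.60798457196654 -> front 196.60798457196654
corner r(170) 0.17381204057977115 ang mod 90 60.63389548144194 -> front 195.63389548144193
7.3 [ 0.5128 -0.1187  0.0847] [-1.80e+02  1.00e-01  5.25e+01] q [-0.37  0.5   1.71 -0.    0.93  0.28] F [-5.01 -3.08  3.03] open 0.0139
shift [ 0. -0. -0.] turn [-0.04  0.07  0.04]
```

All of these agree within about 1° (about 1.3 mm, against the 9 mm limit), and the pose is steady.

```bash
python3 -c "
from h import *
print(monitor.observe()['qvel'].round(4));print(robot.hand_in())"
```

```text
[ 0.0013  0.0014  0.0011  0.0017  0.0016 -0.0003]
the job is handed in; nothing more can be done
None
```

I gripped the peg nearest the arrow with a light 8 N grip and turned the carousel about 34.5° anticlockwise (0.6 rad) at roughly 0.3 rad/s. I handed the job in at about 7.3 s, still holding the peg with the arm at rest.

Last checks:
- **Alignment:** In the scene camera, the jar's ball was within 1 px of where it should appear at the front point. Cup angles in the top view put the jar at about 195.7–196°. The arrow measured about 196.6°, and the stand's corners gave 195.3–196.6°. That is about 1° apart, or roughly 1.3 mm against the 9 mm limit.
- **Hold:** The gripper opening was 13.7–13.9 mm on the 14 mm peg, and the pose was unchanged over the last readings.
- **Force:** The tool force was about 6–7 N. That is more than the roughly 2 N the spring alone would give, probably because the commanded arc did not quite match the peg's real circle. It is far below the limits.
- **Not checked:** I did not measure contact on the jar or cups directly, and did not re-measure the bystanders. Both were kept clear by the planned path.

The first move call was refused because it left out some keys; nothing moved.

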